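# Stow the temperature probes and lock the cradle

## Robot

A 6-joint arm with a two-finger parallel gripper is mounted at the origin on a cart in front of the work surface, level with it; the furniture and walls round the work are solid. World frame = base frame: x ahead of the robot, y to its left, z up, the work surface at z = 0. Lengths are in mm, angles in degrees, forces in N, time in s.
With the tool pointing down it reaches from about 350 to 850 mm from the base axis. Payload 8.1 kg.
Tool frame: the origin (TCP) lies at the centre of the arm's flange, where the gripper is bolted on; the fingertips stand 173 mm ahead of it and the grasp point (between the pads) lies 155 mm ahead of it; z points along the fingers, y is the line along which they close (so a half turn about z gives the same grasp; the last joint's range is limited). The gripper opens to 85 mm and grips with 20 to 120 N. Pads are 22 mm wide; open, the fingers measure 114 mm over their backs; the gripper's body (76 mm by 85 mm) begins 54 mm behind the grasp point. The pads swing forward as they close: fully open they stand 13 mm farther back than shut.
Start: joints at [58.476, 7.471, 85.268, -0, 87.261, -4.893], TCP at [268.927, 536.363, 404.692] pointing down, gripper open.
Joint ranges: [-169.43, 169.43], [-51.17, 129.36], [1.28, 143.12], [-76.62, 256.62], [0, 156.53], [-152.29, 152.29]. Speed limits (degrees/s): [136.94, 136.94, 159.86, 180, 180, 180].

## Interface

Orientations are given as [roll, pitch, yaw] about the fixed x, y, z axes, in that order (R = Rz(yaw) Ry(pitch) Rx(roll)).
In Python, from bench import * gives the robot as it stands.
- The arm moves only by the shell command python3 -m jog 'ROWS' [FORCE]. ROWS is text: rows parted by semicolons, each of 7 numbers parted by spaces: the shift along the tool's x, y, z scaled (see below), then the turn, a rotation vector about the tool's x, y, z scaled (see below), then the closure, from -1 (fully open) to 1 (shut). In form: tx ty tz wx wy wz hand; .... A call has 1 to 5 rows; each row shifts and turns the commanded pose from where the row before left it, along the tool's axes as they then stand; what a row does not reach is not made up. The controller multiplies each number of a shift by 0.1 m and each number of a turn by 60 degrees. A row lasts 1/8 s, in which the tool goes at most 62.5 mm and 10.7 degrees, less where a joint would pass 70% of its speed; a pose out of reach is approached as far as the arm can. A call with a number of a shift or a turn outside -1 to 1 is refused whole. A call with a gripper value outside its range is refused whole. The fingers move at their own pace and stop on an object; FORCE is the grip in N (left out, the last holds). Time passes only in rows, so rows that do not move let the fingers close. It gives the time, the measured TCP pose, the force, the opening and the grip force at its end, in the units of the state.
- sense(): the state, without advancing time (a new reading comes with each control period).
- snapshot(name): name is "side" or "top"; returns a dict with "img" (420x560x3 uint8, red, green, blue), "fx", "fy", "cx", "cy" (pixels), "extrinsics" (4x4, takes a point from camera to world coordinates). Camera axes: x right, y down, z forward; pixel columns grow to the right and rows downward; lengths in mm; the calibration is good to about 2 mm. A picture is of the moment at which its call begins. There is no depth.
- hand_in(): hands the job in; it is judged then, once.
The state is a dict: "time": time; "joint_pos": joint angles; "qd": joint speeds; "joint_efforts": joint torques, N m; "tool_pos": TCP position; "tcp_rot": TCP orientation; "ft_force": force on the tool from outside, world axes, zero at the start; "wrist_torque": the same for the moment, N m; "finger_gap": finger opening in mm; "grip_force": force on a finger pad.
Only numpy, scipy, OpenCV 4.12 (cv2) and the standard library are available. Lean on these libraries where they do the work, as an engineer would, in place of code of your own. Each camera call takes 0.05 s, during which the arm holds its last target. There are 200 camera calls.

## Task

Pack the temperature probes for transport: swing the blue hold-down arm clear of the cradle, then press every probe lying on the table down into a free clip, centred, until the sprung jaws snap over it. Then swing the arm back over the probes to its stop, and finally press the red-handled snap hook down onto the cradle's eye until the bar passes the gate and it springs shut, leaving the hook upright with its flange on the bracket so that it locks the arm.

Things in the scene. Friction and masses are not known exactly. Their poses are not given: they have to be found in the camera images.
- probe_green_center (a point): Green temperature probe, loose (two or three probes are there): steel shaft 10 mm in diameter, 130 mm long, with a green square grip 60 mm long, 20 x 20 mm, round its middle; 60 g. This point is its very centre; x along the shaft (either end may go either way). It starts lying on the table, this point 10 mm up. Grip it across the 20 mm.
- probe_yellow_center (a point): Yellow temperature probe, loose (two or three probes are there): steel shaft 10 mm in diameter, 130 mm long, with a yellow square grip 60 mm long, 20 x 20 mm, round its middle; 60 g. This point is its very centre; x along the shaft (either end may go either way). It starts lying on the table, this point 10 mm up. Grip it across the 20 mm.
- probe_blue_center (a point): Blue temperature probe, loose (two or three probes are there): steel shaft 10 mm in diameter, 130 mm long, with a blue square grip 60 mm long, 20 x 20 mm, round its middle; 60 g. This point is its very centre; x along the shaft (either end may go either way). It starts lying on the table, this point 10 mm up. Grip it across the 20 mm.
- cradle: Fixed aluminium plate 150 x 262 x 12 mm on the table with three white fork clips side by side, 58 mm apart along y, a hinge post at its end nearest the robot and an eye bracket at its far end. Origin under its centre; y runs along its length, roughly towards the robot, x roughly to the robot's left, z up.
- clip_0 (a point): Nearest (by the arm's hinge) clip: where a seated probe's centre belongs, 45 mm above the table; axes as the cradle's, x along the seated shaft. Its two forks stand 46 mm either side of this point along x and take the bare shaft; 80 mm is free between them for the grip. Rigid prong on the -y side (lip 24 mm above this point), sprung jaw on the +y side (top 30 mm above).
- jaw_0 (a joint): Sprung wire jaw of clip_0, both forks together: rad, 0 shut; its ramp guides the shaft in. A probe pushed straight down with about 5 to 20 N opens it to about 0.2, passes its nose and drops to the seat; the jaw then springs back to near 0.
- clip_1 (a point): Middle clip: where a seated probe's centre belongs, 45 mm above the table; axes as the cradle's, x along the seated shaft. Its two forks stand 46 mm either side of this point along x and take the bare shaft; 80 mm is free between them for the grip. Rigid prong on the -y side (lip 24 mm above this point), sprung jaw on the +y side (top 30 mm above).
- jaw_1 (a joint): Sprung wire jaw of clip_1, both forks together: rad, 0 shut; its ramp guides the shaft in. A probe pushed straight down with about 5 to 20 N opens it to about 0.2, passes its nose and drops to the seat; the jaw then springs back to near 0.
- clip_2 (a point): Farthest (by the eye) clip: where a seated probe's centre belongs, 45 mm above the table; axes as the cradle's, x along the seated shaft. Its two forks stand 46 mm either side of this point along x and take the bare shaft; 80 mm is free between them for the grip. Rigid prong on the -y side (lip 24 mm above this point), sprung jaw on the +y side (top 30 mm above).
- jaw_2 (a joint): Sprung wire jaw of clip_2, both forks together: rad, 0 shut; its ramp guides the shaft in. A probe pushed straight down with about 5 to 20 N opens it to about 0.2, passes its nose and drops to the seat; the jaw then springs back to near 0.
- keeper (a joint): Blue hold-down arm, a flat bar 16 mm wide, 215 mm long on a vertical hinge at the cradle's near end: rad, 0 at its stop, straight over all three clips; grows to 1.5 as its free end swings to the robot's left (counter-clockwise from above). From 1.2 it is clear of the clips. Underside 84 mm, top 96 mm above the table. Light friction holds it where it is left (1 N at the knob).
- keeper_knob (a point): Centre of the black upright round knob on the hold-down arm, 18 mm in diameter, 34 mm high (100 to 134 mm above the table); this point is 117 mm up and 140 mm from the hinge axis; pinch it from above to swing the arm.
- keeper_hinge (a point): Point on the hold-down arm's hinge axis, at the knob's height; axes as the cradle's (at arm angle 0 the arm runs along -y).
- eye (a point): Rigid eye, just to the left of the free end of the closed hold-down arm: a steel bar 8 mm in diameter along the cradle's x between two cheeks (inner faces 21 mm apart, 6 mm thick, 38 mm long along y, tops 68 mm above the table). This point is the bar's centre, 59 mm up, axes as the cradle's. A hook seated here stands in the arm's way and locks it.
- hook_stand: Fixed grey stand, 56 x 60 mm, with two cheeks 64 mm high, in which the snap hook hangs by its flange at the start. Origin under its centre.
- hook_handle (a point): Centre of the red handle of the loose snap hook (100 g): 38 mm along x, 20 mm along y (grip across y), 42 mm high. Under it a steel flange 42 x 36 x 5 mm (underside 26 mm below this point) and two legs, 8 mm thick, at y -22.5 and +14 mm, reaching 48 mm below the flange. It starts upright in the stand, this point 90 mm up: lift it straight out by over 60 mm.
- hook_throat (a point): Point in the snap hook 35 mm straight below the handle's centre (9 mm under the flange's underside), axes as the hook's: the eye's bar lies here when the hook is snapped on, flange on the cheeks' tops, hook's x along the bar (either way round). About 5 mm of play each side.
- gate (a joint): Sprung brass gate across the gap between the hook's legs: rad, 0 shut, up to 1.25 as it is pushed inward (upward); it cannot open outward. Pressing the hook straight down on the bar opens it with about 4 to 10 N; once the bar is past, it springs back to 0. The hook's own weight does not open it.

How it is judged:
By the outcome, as a careful person would: the job done as asked, in the order asked, and still so for the second after the job is handed in, with the robot touching nothing.
Of probe_green, probe_yellow, probe_blue only 2 to 3 are there at a start; the rules pass over those that are not, and their reading is None.
At some moment in a run one of probe_green, probe_yellow, probe_blue may be knocked a few centimetres aside while the robot is not near it.
It also fails if it takes over 210 s, if anything falls off the work surface, if the arm or the gripper's body presses on something with over 40 N, if the wrist force passes 120 N, or if a joint passes its speed limit or range.

## Working session

There is one attempt and no reset: what is moved stays moved. The work goes in short steps, Python scripts to look and compute and a shell command to move; the robot and the scene stay as the last step left them, time stands still between calls to the robot, and variables do not carry over. Pictures are saved under pics/ and viewed, at most 14 in all, crops included, and the job is handed in when it is done.

```bash
ls; mkdir -p pics; python3 - <<'E'
from bench import *
import cv2,numpy as np
print(sense())
for n in("side","top"):
    s=snapshot(n);cv2.imwrite(f"pics/{n}0.png",s["img"][:,:,::-1]);print(n,s["fx"],s["fy"],s["cx"],s["cy"]);print(np.round(s["extrinsics"],3).tolist())
E
```

```text
pics
{'time': 0.0, 'joint_pos': array([ 5.84772909e+01,  7.51530863e+00,  8.53301865e+01, -2.56270906e-03,
        8.72606111e+01, -4.89282607e+00]), 'qd': array([ 0.03674134,  0.01478538, -0.036816  , -0.07388751,  0.02650193,
        0.04130111]), 'joint_efforts': array([-6.86748208e-04, -5.69399464e+01, -5.00555670e+01, -4.62378903e-04,
        1.51408254e-02,  5.19156856e-06]), 'tool_pos': array([268.79944684, 536.16185412, 403.63334121]), 'tcp_rot': array([-1.79894062e+02, -6.49979933e-03,  1.53370236e+02]), 'ft_force': array([0.94878514, 0.60552054, 0.60763464]), 'wrist_torque': array([ 0.01828175,  0.00763848, -0.01125615]), 'grip_force': 0.0, 'finger_gap': 85.12805532185737}
side 527.1246966414296 527.1246966414296 282.23348257481837 206.31732506688067
[[-0.848, 0.33, -0.416, 907.447], [0.531, 0.518, -0.671, 638.371], [-0.006, -0.789, -0.614, 673.032], [0.0, 0.0, 0.0, 1.0]]
top 509.8940187450414 509.8940187450414 285.91591283189956 211.1323217970093
[[-0.005, -0.989, 0.15, 384.118], [-1.0, 0.004, -0.007, 8.568], [0.006, -0.15, -0.989, 1011.595], [0.0, 0.0, 0.0, 1.0]]
```

View pics/top0.png

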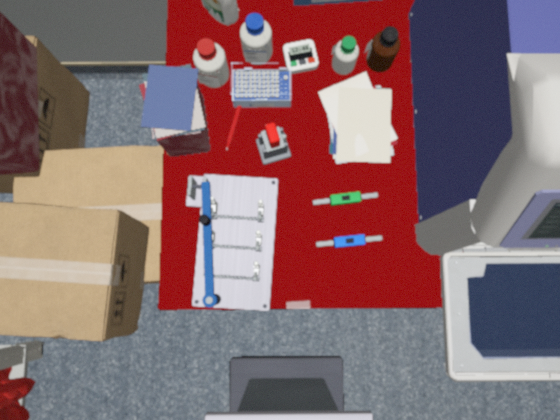

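View pics/side0.png

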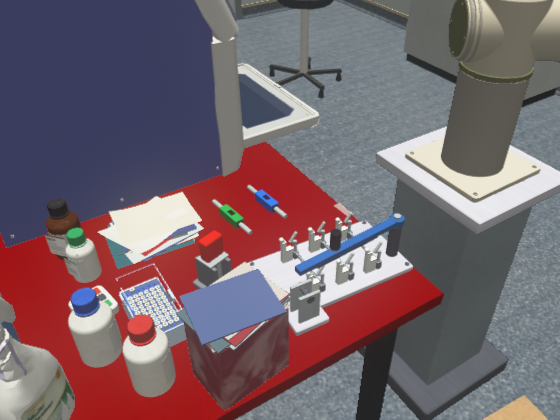

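The top view shows the cradle with the blue arm closed: hinge (210,299), knob (205,219), eye (195,190). The hook is at (272,135), the green probe at (345,198) and the blue probe at (349,241). There is no yellow probe. The side view agrees. I'll zoom in on the cradle and hook.

```bash
cat > h.py <<'E'
from bench import *
import cv2,numpy as np
def cam(n):
    s=snapshot(n);return s
def ray(s,u,v):
    E=np.array(s["extrinsics"]);d=E[:3,:3]@np.array([(u-s["cx"])/s["fx"],(v-s["cy"])/s["fy"],1]);return E[:3,3],d/np.linalg.norm(d)
def onz(s,u,v,z):
    o,d=ray(s,u,v);return o+d*(z-o[2])/d[2]
def tri(s1,p1,s2,p2):
    o1,d1=ray(s1,*p1);o2,d2=ray(s2,*p2)
    t=np.linalg.lstsq(np.c_[d1,-d2],o2-o1,rcond=None)[0]
    a,b=o1+t[0]*d1,o2+t[1]*d2;return (a+b)/2,np.linalg.norm(a-b)
def proj(s,P):
    E=np.linalg.inv(np.array(s["extrinsics"]));p=E[:3,:3]@np.array(P)+E[:3,3];return s["fx"]*p[0]/p[2]+s["cx"],s["fy"]*p[1]/p[2]+s["cy"]
def mask(s,col):
    hsv=cv2.cvtColor(s["img"],cv2.COLOR_RGB2HSV)
    r={"green":((50,120,60),(80,255,255)),"blue":((100,150,80),(118,255,255)),"red":((0,190,150),(6,255,255))}[col]
    return cv2.inRange(hsv,np.array(r[0]),np.array(r[1]))
def blobs(m,amin=25):
    n,l,st,c=cv2.connectedComponentsWithStats(m);return [(np.round(c[i],1).tolist(),st[i].tolist(),i,l) for i in range(1,n) if st[i][4]>=amin]
E
python3 - <<'E'
from h import *
t,s=cam("top"),cam("side")
np.save("t0.npy",t,allow_pickle=True);np.save("s0.npy",s,allow_pickle=True)
def crop(S,x0,y0,x1,y1,k,n):
    cv2.imwrite(n,cv2.resize(S["img"][y0:y1,x0:x1,::-1],None,fx=k,fy=k,interpolation=cv2.INTER_CUBIC))
crop(t,180,115,300,315,3,"pics/tc.png") if 0 else crop(t,170,165,300,315,4,"pics/tc.png")
crop(s,190,195,430,345,3.3,"pics/sc.png")
for S in(t,s):
    for c in("green","blue","red"):
        print(c,[(b[0],b[1]) for b in blobs(mask(S,c))])
E
```

```text
green [([348.1, 44.0], [342, 37, 13, 15, 157]), ([345.0, 198.3], [330, 192, 31, 13, 252])]
blue [([254.2, 23.5], [247, 14, 16, 20, 260]), ([206.0, 199.2], [202, 183, 8, 36, 207]), ([208.6, 262.7], [204, 223, 13, 83, 486]), ([349.1, 240.6], [334, 235, 31, 12, 245])]
red [([201.0, 35.6], [167, 0, 83, 68, 1498]), ([311.4, 183.5], [159, 0, 282, 309, 22591]), ([286.4, 4.0], [282, 0, 9, 9, 27]), ([402.9, 13.7], [400, 7, 7, 13, 27]), ([396.0, 14.8], [392, 11, 8, 10, 26]), ([386.5, 18.8], [383, 13, 8, 11, 33]), ([401.9, 34.4], [392, 21, 17, 29, 99]), ([277.9, 51.1], [274, 48, 8, 8, 37]), ([279.1, 59.2], [276, 57, 8, 6, 25])]
green [([231.0, 213.2], [220, 205, 23, 17, 155]), ([74.1, 233.5], [67, 228, 16, 16, 149])]
blue [([266.1, 198.2], [255, 190, 23, 17, 146]), ([369.8, 232.1], [337, 214, 67, 39, 457]), ([314.8, 259.6], [296, 249, 40, 22, 261]), ([82.6, 296.5], [71, 288, 24, 18, 310]), ([86.7, 312.6], [75, 306, 24, 10, 34])]
red [([260.6, 152.7], [241, 142, 42, 24, 408]), ([222.8, 208.9], [187, 170, 68, 82, 2255]), ([89.7, 226.9], [81, 216, 20, 24, 218]), ([135.3, 345.4], [0, 236, 442, 184, 15093]), ([353.1, 316.2], [350, 311, 7, 12, 25])]
```

View pics/tc.png

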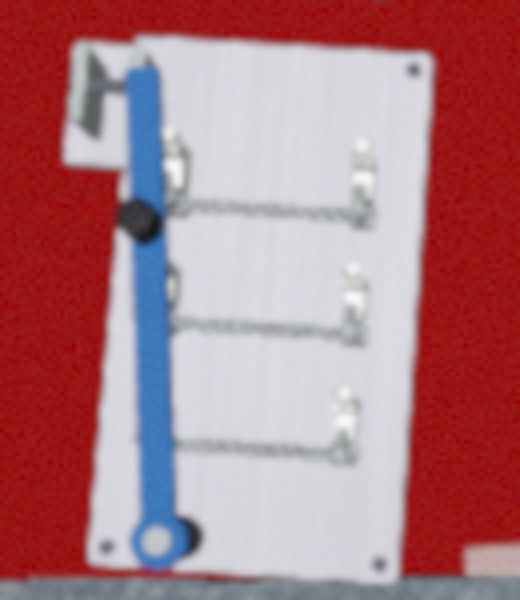

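View pics/sc.png

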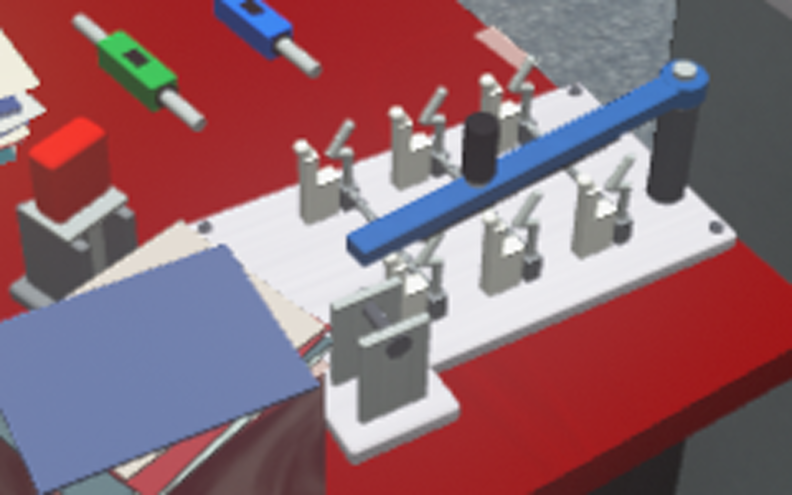

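The crops show the parts clearly, each fork with its prong, seat and jaw, plus the eye bar between its cheeks. Next I'll compute the cradle frame and triangulate.

```bash
cat > m.py <<'E'
from h import *
t=np.load("t0.npy",allow_pickle=True).item();s=np.load("s0.npy",allow_pickle=True).item()
T=lambda u,v:(170+(u+.5)/4-.5,165+(v+.5)/4-.5)
S=lambda u,v:(190+(u+.5)/3.3-.5,195+(v+.5)/3.3-.5)
P={"hingecap":((156,541),(685,70)),"knobtop":((136,219),(482,122)),
"prong2R":((361,145),(300,147)),"prong1R":((354,268),(397,114)),"prong0R":((344,392),(487,82)),
"screwNR":((379,565),(575,91)),"screwNL":((106,546),(716,228)),"screwFR":((413,69),(204,228)),
"armtipL":((127,72),(368,252)),}
for k,(a,b) in P.items():
    p,e=tri(t,T(*a),s,S(*b));print(k,np.round(p,1),round(e,1))
for k,a,z in [("NR",(379,565),12),("NL",(106,546),12),("FR",(413,69),12)]: print(k,"top",np.round(onz(t,*T(*a),z),1))
for k,a,z in [("NR",(575,91),12),("NL",(716,228),12),("FR",(204,228),12)]: print(k,"side",np.round(onz(s,*S(*a),z),1))
for k,b in [("seat2R",(325,184)),("seat1R",(420,148)),("seat0R",(512,116)),("seat1L",(512,251)),("seat0L",(604,209))]: print(k,np.round(onz(s,*S(*b),40),1))
E
python3 m.py; python3 - <<'E'
from m import *
# plate corners in top: white mask
hsv=cv2.cvtColor(t["img"],cv2.COLOR_RGB2HSV);m=cv2.inRange(hsv,(0,0,150),(180,60,255));m[:165]=0;m[:,:180]=0;m[:,300:]=0;m[302:]=0
for b in blobs(m,200): print(b[:2])
for c in("green","blue"):
  for S_,n in((t,"t"),(s,"s")):
    for b in blobs(mask(S_,c),100):
        pts=np.argwhere(b[3]==b[2])[:,::-1].astype(np.float32);r=cv2.minAreaRect(pts);print(c,n,[np.round(x,1) for x in r])
pg,e=tri(t,(345,198.3),s,(231,213.2));print("green",pg,e)
pb,e=tri(t,(349.1,240.6),s,(266.1,198.2));print("blue",pb,e)
E
```

```text
hingecap [365.  139.8  98.6] 0.9
knobtop [503.9 146.1 131.2] 0.5
prong2R [547.7  51.2  65.3] 0.2
prong1R [489.1  54.8  64.1] 1.7
prong0R [431.6  59.2  64.1] 1.2
screwNR [351.3  44.6  11.8] 0.5
screwNL [360.9 176.4  11.7] 1.0
screwFR [595.2  27.8  11.8] 0.6
armtipL [576.9 157.8  93. ] 1.4
NR top [351.5  44.4  12. ]
NL top [361.3 176.   12. ]
FR top [595.4  27.6  12. ]
NR side [351.3  44.9  12. ]
NL side [360.7 177.   12. ]
FR side [595.1  28.2  12. ]
seat2R [537.1  59.4  40. ]
seat1R [477.5  62.9  40. ]
seat0R [418.5  68.3  40. ]
seat1L [483.4 153.2  40. ]
seat0L [423.7 154.3  40. ]
hingecap [365.  139.8  98.6] 0.9
knobtop [503.9 146.1 131.2] 0.5
prong2R [547.7  51.2  65.3] 0.2
prong1R [489.1  54.8  64.1] 1.7
prong0R [431.6  59.2  64.1] 1.2
screwNR [351.3  44.6  11.8] 0.5
screwNL [360.9 176.4  11.7] 1.0
screwFR [595.2  27.8  11.8] 0.6
armtipL [576.9 157.8  93. ] 1.4
NR top [351.5  44.4  12. ]
NL top [361.3 176.   12. ]
FR top [595.4  27.6  12. ]
NR side [351.3  44.9  12. ]
NL side [360.7 177.   12. ]
FR side [595.1  28.2  12. ]
seat2R [537.1  59.4  40. ]
seat1R [477.5  62.9  40. ]
sea
[... 439 characters left out ...]
.0)]
blue t [array([254.5,  23.5]), array([19., 15.]), np.float64(90.0)]
blue t [array([205.9, 200.5]), array([35.3,  6.2]), np.float64(86.6)]
blue t [array([208.3, 264.1]), array([81.9,  9.8]), np.float64(85.2)]
blue t [array([349.1, 240.6]), array([ 9.2, 29.8]), np.float64(83.7)]
blue s [array([266. , 197.9]), array([23.4,  7.7]), np.float64(38.7)]
blue s [array([368.4, 231.1]), array([10.6, 74.6]), np.float64(64.5)]
blue s [array([315.3, 259.6]), array([ 6.7, 41.1]), np.float64(63.4)]
blue s [array([ 82.5, 296.4]), array([15.5, 24.3]), np.float64(78.7)]
green [ 560.75395476 -115.4646133    16.39591945] 0.16013491274659963
blue [ 476.27196727 -121.36582458   16.0653003 ] 0.7384721681361802
```

```bash
cat > plan.py <<'E'
import sys
from h import *
from scipy.spatial.transform import Rotation as R
def plan(x,y,z,yaw=None,n=None):
    "grasp-point goal, tool down, yaw = tool-x heading; prints rows (no hand)"
    st=sense();p=np.array(st["tool_pos"]);A=R.from_euler("xyz",st["tcp_rot"],degrees=True)
    yaw=st["tcp_rot"][2] if yaw is None else yaw
    B=R.from_euler("xyz",[180,0,yaw],degrees=True)
    g=np.array([x,y,z+155.]);d=g-p;w=(A.inv()*B).as_rotvec(degrees=True)
    n=n or int(max(1,np.ceil(np.linalg.norm(d)/60),np.ceil(np.linalg.norm(w)/10.4)))
    print("n",n,"d",np.round(d,1),"turn",np.round(w,1))
    C=A
    for i in range(n):
        v=C.inv().apply(d/n)/100;print(*np.round(v,3),*np.round(w/n/60,3));C=C*R.from_rotvec(w/n,degrees=True)
if __name__=="__main__": 
    a=[None if q=="-" else float(q) for q in sys.argv[1:5]]; plan(*a,n=int(sys.argv[5]) if len(sys.argv)>5 else None)
E
python3 plan.py 504 146 190 182.6; python3 - <<'E'
from m import *
def lineheight(ta,tb,sa,sb):
    o,d1=ray(s,*S(*sa));_,d2=ray(s,*S(*sb));n=np.cross(d1,d2)
    for f in(.3,.5,.7):
        p=np.array(ta)*(1-f)+np.array(tb)*f;O,D=ray(t,*T(*p));print("axle",np.round(O+D*(n@(o-O))/(n@D),1))
lineheight((175,207),(372,217),(345,185),(385,225))
p,e=tri(t,T(108,86),s,S(374,316));print("eye",p,e)
E
```

```text
n 8 d [ 235.2 -390.2  -59. ] turn [ -0.1  -0.  -29.2]
-0.481 -0.304 0.074 -0.0 -0.0 -0.061
-0.461 -0.334 0.074 -0.0 -0.0 -0.061
-0.439 -0.363 0.074 -0.0 -0.0 -0.061
-0.415 -0.39 0.074 -0.0 -0.0 -0.061
-0.389 -0.416 0.074 -0.0 -0.0 -0.061
-0.362 -0.44 0.074 -0.0 -0.0 -0.061
-0.333 -0.462 0.074 -0.0 -0.0 -0.061
-0.303 -0.482 0.074 -0.0 -0.0 -0.061
hingecap [365.  139.8  98.6] 0.9
knobtop [503.9 146.1 131.2] 0.5
prong2R [547.7  51.2  65.3] 0.2
prong1R [489.1  54.8  64.1] 1.7
prong0R [431.6  59.2  64.1] 1.2
screwNR [351.3  44.6  11.8] 0.5
screwNL [360.9 176.4  11.7] 1.0
screwFR [595.2  27.8  11.8] 0.6
armtipL [576.9 157.8  93. ] 1.4
NR top [351.5  44.4  12. ]
NL top [361.3 176.   12. ]
FR top [595.4  27.6  12. ]
NR side [351.3  44.9  12. ]
NL side [360.7 177.   12. ]
FR side [595.1  28.2  12. ]
seat2R [537.1  59.4  40. ]
seat1R [477.5  62.9  40. ]
seat0R [418.5  68.3  40. ]
seat1L [483.4 153.2  40. ]
seat0L [423.7 154.3  40. ]
axle [521.9 114.1  31.2]
axle [521.1  95.2  29.3]
axle [520.3  76.2  27.3]
eye [578.53318287 170.37351184  61.56445248] 3.095880474990423
```

```bash
python3 -m jog '-0.48 -0.3 0.05 0 0 -0.061 -1; -0.46 -0.335 0.05 0 0 -0.061 -1; -0.44 -0.36 0.05 0 0 -0.061 -1; -0.415 -0.39 0.05 0 0 -0.061 -1' ; python3 -m jog '-0.39 -0.415 0.05 0 0 -0.061 -1; -0.36 -0.44 0.05 0 0 -0.061 -1; -0.33 -0.46 0.05 0 0 -0.061 -1; -0.3 -0.48 0.05 0 0 -0.061 -1; 0 0 0 0 0 0 -1'; python3 plan.py 504 146 121 182.6
```

```text
time: 0.7
tool_pos: [387.3, 340.4, 384.4]
tcp_rot: [180.0, 0.0, 168.2]
ft_force: [1.5, 0.3, -0.2]
finger_gap: 85.6
grip_force: 0.0
time: 1.32
tool_pos: [505.0, 144.2, 364.0]
tcp_rot: [-179.9, -0.0, -177.6]
ft_force: [-0.3, 0.5, 0.4]
finger_gap: 85.2
grip_force: 0.0
n 2 d [ -1.    1.8 -88. ] turn [-0.1 -0.  -0.2]
0.004 0.01 0.44 -0.0 -0.0 -0.002
0.005 0.01 0.44 -0.0 -0.0 -0.002
```

```bash
python3 -m jog '0.01 0.02 0.44 0 0 0 -1; 0 0 0.44 0 0 0 -1; 0 0 0 0 0 0 -1' ; python3 -m jog '0 0 0 0 0 0 1; 0 0 0 0 0 0 1; 0 0 0 0 0 0 1; 0 0 0 0 0 0 1; 0 0 0 0 0 0 1' 30; python3 -m jog '0 0 0 0 0 0 1; 0 0 0 0 0 0 1' 30
```

```text
time: 1.7
tool_pos: [500.3, 149.9, 272.8]
tcp_rot: [-179.9, -0.5, -177.3]
ft_force: [-0.1, 0.7, 0.4]
finger_gap: 85.5
grip_force: 0.0
time: 2.33
tool_pos: [503.1, 149.5, 277.9]
tcp_rot: [180.0, 0.1, -177.4]
ft_force: [-0.9, 0.3, 6.9]
finger_gap: 17.1
grip_force: 30.0
time: 2.58
tool_pos: [503.2, 149.5, 277.9]
tcp_rot: [180.0, 0.1, -177.4]
ft_force: [-1.3, -0.1, 6.7]
finger_gap: 17.3
grip_force: 30.0
```

```bash
python3 -m jog '0 0 -0.03 0 0 0 1; 0.022 0.217 0 0 0 -0.15 1; 0.022 0.217 0 0 0 -0.15 1; 0.022 0.217 0 0 0 -0.15 1; 0.022 0.217 0 0 0 -0.15 1';python3 -m jog '0.022 0.217 0 0 0 -0.15 1;0.022 0.217 0 0 0 -0.15 1;0.022 0.217 0 0 0 -0.15 1;0.022 0.217 0 0 0 -0.15 1; 0 0 0 0 0 0 1'
```

```text
time: 3.2
tool_pos: [470.4, 229.7, 278.2]
tcp_rot: [180.0, 0.0, -141.1]
ft_force: [5.1, 1.0, -11.0]
finger_gap: 16.7
grip_force: 31.9
time: 3.82
tool_pos: [396.5, 274.6, 278.2]
tcp_rot: [179.9, -0.1, -105.3]
ft_force: [1.9, -0.7, -12.9]
finger_gap: 17.2
grip_force: 31.7
```

```bash
python3 -m jog '0 0 0 0 0 0 -1;0 0 0 0 0 0 -1;0 0 0 0 0 0 -1;0 0 -0.4 0 0 0 -1;0 0 -0.5 0 0 0 -1'; python3 -m jog '0 0 -0.5 0 0 0 -1;0 0 0 0 0 0 -1'; python3 - <<'E'
from h import *
t,s=cam("top"),cam("side")
np.save("t0.npy",t,allow_pickle=True);np.save("s0.npy",s,allow_pickle=True)
a=cv2.resize(t["img"][180:310,180:300,::-1],None,fx=3,fy=3,interpolation=cv2.INTER_CUBIC)
b=cv2.resize(s["img"][195:345,270:410,::-1],None,fx=3,fy=3,interpolation=cv2.INTER_CUBIC)
c=np.zeros((450,780,3),np.uint8);c[:390,:360]=a;c[:,360:]=b
cv2.imwrite("pics/c1.png",c)
for S in(t,s):
    for cc in("green","blue"): print(cc,[(b[0],b[1]) for b in blobs(mask(S,cc))])
E
python3 plan.py 500 0 200 97.1
```

```text
time: 4.45
tool_pos: [397.6, 274.3, 369.8]
tcp_rot: [179.9, -0.1, -105.4]
ft_force: [0.7, 1.1, 1.0]
finger_gap: 85.9
grip_force: 0.0
time: 4.7
tool_pos: [399.1, 275.1, 425.5]
tcp_rot: [-179.6, 0.4, -105.4]
ft_force: [-0.1, 0.4, -1.2]
finger_gap: 85.2
grip_force: 0.0
green [([348.0, 44.1], [342, 37, 13, 15, 158]), ([345.0, 198.2], [330, 192, 31, 13, 250])]
blue [([254.3, 23.5], [247, 14, 16, 20, 261]), ([349.0, 240.7], [334, 235, 31, 12, 245]), ([109.7, 277.4], [95, 272, 30, 12, 195]), ([168.3, 290.6], [134, 280, 72, 22, 507]), ([213.3, 299.6], [207, 294, 10, 12, 41])]
green [([231.0, 213.2], [220, 205, 23, 17, 155]), ([74.1, 233.6], [67, 228, 16, 16, 151])]
blue [([266.1, 198.2], [255, 190, 23, 17, 146]), ([435.8, 266.4], [390, 214, 85, 98, 1006]), ([82.5, 296.5], [71, 288, 24, 18, 310]), ([86.9, 312.5], [75, 306, 24, 10, 36])]
n 16 d [ 101.9 -274.7  -65.4] turn [1.000e-01 1.000e-01 1.575e+02]
0.149 -0.107 0.041 0.0 0.0 0.164
0.128 -0.131 0.041 0.0 0.0 0.164
0.104 -0.151 0.041 0.0 0.0 0.164
0.077 -0.166 0.041 0.0 0.0 0.164
0.047 -0.177 0.041 0.0 0.0 0.164
0.016 -0.182 0.041 0.0 0.0 0.164
-0.015 -0.182 0.041 0.0 0.0 0.164
-0.046 -0.177 0.041 0.0 0.0 0.164
-0.076 -0.167 0.041 0.0 0.0 0.164
-0.103 -0.151 0.041 0.0 0.0 0.164
-0.128 -0.131 0.041 0.0 0.0 0.164
-0.148 -0.108 0.041 0.0 0.0 0.164
-0.164 -0.081 0.041 0.0 0.0 0.164
-0.176 -0.051 0.041 0.0 0.0 0.164
-0.182 -0.021 0.041 0.0 0.0 0.164
-0.183 0.011 0.041 0.0 0.0 0.164
```

View pics/c1.png

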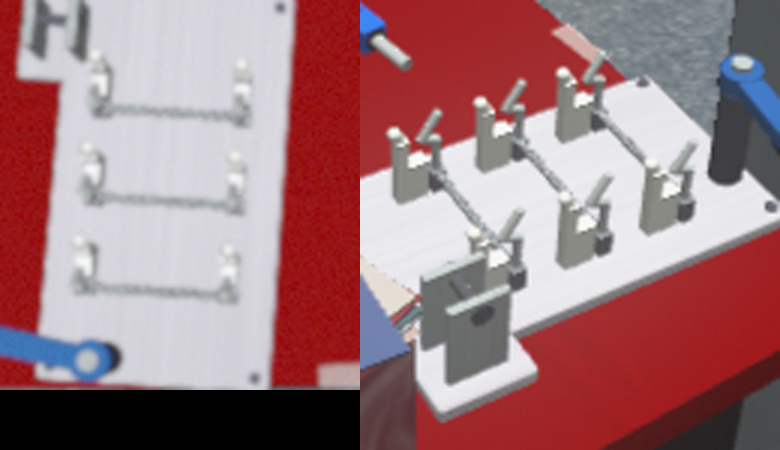

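```bash
cat > cr.py <<'E'
import numpy as np
O=np.array([478.05,102.1]);a=np.arctan2(131.8+243.9,9.6+16.8);EX=np.array([np.cos(a),np.sin(a)]);EY=np.array([-EX[1],EX[0]])
c=lambda p:np.r_[(np.array(p)[:2]-O)@np.c_[EX,EY],np.array(p)[2:]].round(1)
w=lambda x,y:O+x*EX+y*EY
E
python3 - <<'E'
from h import *; import cr
t=np.load("t0.npy",allow_pickle=True).item();s=np.load("s0.npy",allow_pickle=True).item()
T=lambda u,v:(180+(u+.5)/3-.5,180+(v+.5)/3-.5)
S=lambda u,v:(270+(u-360+.5)/3-.5,195+(v+.5)/3-.5)
print(np.degrees(cr.a))
tt=dict(L2=(97,58),R2=(242,67),L1=(88,150),R1=(235,158),L0=(80,245),R0=(228,250))
ss=dict(R2=(394,133),R1=(481,104),R0=(563,74),L2=(475,234),L1=(562,197),L0=(652,163))
jj=dict(R2=(435,114),R1=(519,86),R0=(600,57),L2=(518,212),L1=(604,180),L0=(691,147))
for k in tt:
    p,e=tri(t,T(*tt[k]),s,S(*ss[k]));print(k,cr.c(p),round(e,1),"jawtop",cr.c(onz(s,*S(*jj[k]),74)))
for k,u,z in(("nose2R",(419,138),61),("nose1R",(503,110),61),("nose2R",(419,138),56),("seat2R",(418,159),40),("seat1L",(588,219),40),("sideface frontbottom R2",(395,200),12),("side bottom right",(430,193),12)): print(k,cr.c(onz(s,*S(*u),z)))
# eye: cheek tops z=68 in side and top
for k,u in(("t inner",(27,25)),("x",(75,40))): print(k,cr.c(onz(t,*T(*u),68)))
p,e=tri(t,T(52,18),s,S(460,287));print("bar",cr.c(p),e)
for u in((421,277),(480,257),(446,311),(509,291)): print("cheek",cr.c(onz(s,*S(*u),68)))
for cc,a,b in(("green",(345,198.2),(231,213.2)),("blue",(349,240.7),(266.1,198.2))): print(cc,tri(t,a,s,b),onz(t,*a,17))
E
```

```text
85.98049954174907
L2 [ 44.8 -70.9  62.5] 0.7 jawtop [ 51.5 -47.9  74. ]
R2 [-47.  -71.3  64.1] 0.2 jawtop [-40.5 -47.9  74. ]
L1 [ 44.5 -13.5  63.5] 1.9 jawtop [52.5  7.  74. ]
R1 [-46.5 -13.5  63.2] 0.6 jawtop [-39.    8.2  74. ]
L0 [44.7 46.2 63.3] 0.5 jawtop [53.2 65.4 74. ]
R0 [-46.3  43.9  64.1] 0.9 jawtop [-39.1  65.7  74. ]
nose2R [-39.4 -59.   61. ]
nose1R [-37.6  -3.2  61. ]
nose2R [-44.3 -56.3  56. ]
seat2R [-44.  -57.1  40. ]
seat1L [46.   3.5 40. ]
sideface frontbottom R2 [-45.5 -72.   12. ]
side bottom right [-40.9 -50.5  12. ]
t inner [ 89.4 -88.4  68. ]
x [ 58.5 -80.8  68. ]
bar [ 74.8 -95.9  61.7] 1.9642533086157414
cheek [  63.5 -114.1   68. ]
cheek [ 65.7 -79.8  68. ]
cheek [  90.2 -114.2   68. ]
cheek [ 93.7 -78.8  68. ]
green (array([ 560.86711766, -115.40812985,   16.50228907]), np.float64(0.004424089195716549)) [ 560.78057637 -115.34740594   17.        ]
blue (array([ 476.1860129 , -121.24561555,   16.07972029]), np.float64(0.4653339893592575)) [ 476.28969011 -121.26576386   17.        ]
```

Arm is clear of the clips. In the cradle frame the clips come out at y = +58, 0 and -58, and x ≈ 0 to -1. Next is the green probe.

```bash
python3 plan.py 561 -115.3 120 97.1
```

```text
n 16 d [ 162.9 -390.  -145.4] turn [1.000e-01 1.000e-01 1.575e+02]
0.208 -0.163 0.091 0.0 0.0 0.164
0.177 -0.196 0.091 0.0 0.0 0.164
0.141 -0.223 0.091 0.0 0.0 0.164
0.101 -0.244 0.091 0.0 0.0 0.164
0.058 -0.258 0.091 0.0 0.0 0.164
0.013 -0.264 0.091 0.0 0.0 0.164
-0.033 -0.262 0.091 0.0 0.0 0.164
-0.077 -0.253 0.091 0.0 0.0 0.164
-0.119 -0.236 0.091 0.0 0.0 0.164
-0.158 -0.212 0.091 0.0 0.0 0.164
-0.192 -0.182 0.091 0.0 0.0 0.164
-0.22 -0.146 0.091 0.0 0.0 0.164
-0.242 -0.107 0.091 0.0 0.0 0.164
-0.256 -0.064 0.091 0.0 0.0 0.164
-0.263 -0.019 0.091 0.0 0.0 0.164
-0.263 0.026 0.091 0.0 0.0 0.164
```

```bash
python3 -m jog '0.208 -0.163 0 0 0 0.164 -1;0.177 -0.196 0 0 0 0.164 -1;0.141 -0.223 0 0 0 0.164 -1;0.101 -0.244 0.09 0 0 0.164 -1;0.058 -0.258 0.09 0 0 0.164 -1' >/dev/null; python3 -m jog '0.013 -0.264 0.09 0 0 0.164 -1;-0.033 -0.262 0.09 0 0 0.164 -1;-0.077 -0.253 0.09 0 0 0.164 -1;-0.119 -0.236 0.09 0 0 0.164 -1;-0.158 -0.212 0.09 0 0 0.164 -1' >/dev/null;  python3 -m jog '-0.192 -0.182 0.09 0 0 0.164 -1;-0.22 -0.146 0.09 0 0 0.164 -1;-0.242 -0.107 0.09 0 0 0.164 -1;-0.256 -0.064 0.09 0 0 0.164 -1;-0.263 -0.019 0.09 0 0 0.164 -1'; python3 -m jog '-0.263 0.026 0 0 0 0.164 -1;0 0 0 0 0 0 -1;0 0 0 0 0 0 -1'; python3 - <<'E'
from h import *
t,s=cam("top"),cam("side")
for S in(t,s):
    for cc in("green","blue"): print(cc,[(b[0],b[1]) for b in blobs(mask(S,cc))])
E
python3 plan.py 561 -115.3 20 97.1
```

```text
time: 6.68
tool_pos: [550.4, -91.7, 309.3]
tcp_rot: [-179.8, -0.1, 106.7]
ft_force: [-0.3, 0.2, 0.5]
finger_gap: 85.3
grip_force: 0.0
time: 7.05
tool_pos: [560.5, -114.9, 310.3]
tcp_rot: [-179.9, -0.1, 97.3]
ft_force: [0.3, -0.6, -0.8]
finger_gap: 85.3
grip_force: 0.0
green [([348.0, 44.1], [342, 37, 13, 15, 160]), ([344.6, 198.5], [336, 193, 18, 12, 129])]
blue [([254.3, 23.2], [247, 14, 16, 20, 255]), ([349.1, 240.6], [334, 235, 31, 12, 255]), ([109.1, 277.2], [93, 272, 32, 12, 204]), ([168.9, 290.7], [135, 280, 73, 23, 521]), ([212.8, 299.4], [206, 294, 11, 12, 46])]
green [([231.0, 213.2], [220, 205, 23, 17, 155]), ([74.1, 233.6], [67, 228, 16, 16, 148])]
blue [([266.1, 198.1], [255, 190, 23, 17, 146]), ([435.9, 266.6], [390, 214, 85, 98, 1007]), ([82.5, 296.5], [71, 288, 24, 18, 309]), ([87.0, 312.5], [75, 306, 24, 10, 35])]
n 3 d [   0.3   -0.8 -136.1] turn [-0.1 -0.   0.2]
-0.003 0.001 0.454 -0.0 -0.0 0.001
-0.003 0.001 0.454 -0.0 -0.0 0.001
-0.003 0.001 0.454 -0.0 -0.0 0.001
```

```bash
python3 -m jog '0 0 0.5 0 0 0 -1;0 0 0.5 0 0 0 -1;0 0 0.34 0 0 0 -1;0 0 0 0 0 0 -1;0 0 0 0 0 0 -1'; python3 -m jog '0 0 0 0 0 0 1;0 0 0 0 0 0 1;0 0 0 0 0 0 1;0 0 0 0 0 0 1;0 0 0 0 0 0 1' 50;python3 -m jog '0 0 0 0 0 0 1;0 0 0 0 0 0 1;0 0 -0.5 0 0 0 1;0 0 -0.5 0 0 0 1;0 0 -0.1 0 0 0 1' 50
```

```text
time: 7.78
tool_pos: [561.8, -115.1, 179.4]
tcp_rot: [179.9, 0.0, 97.3]
ft_force: [0.4, -0.5, 0.2]
finger_gap: 85.3
grip_force: 0.0
time: 8.4
tool_pos: [561.4, -115.4, 178.4]
tcp_rot: [179.9, 0.0, 97.2]
ft_force: [-1.0, 0.5, 5.6]
finger_gap: 18.9
grip_force: 50.0
time: 9.02
tool_pos: [562.4, -115.6, 292.0]
tcp_rot: [179.6, 0.2, 97.2]
ft_force: [0.2, 0.6, -0.5]
finger_gap: 18.8
grip_force: 49.3
```

```bash
python3 -c "
import cr;print(cr.w(-.5,-58),cr.w(-.5,0))"; python3 plan.py 535.5 97.5 130 86
```

```text
[535.87228657  97.53566258] [478.01495201 101.60122987]
n 4 d [-26.9 213.1  -7. ] turn [ 0.4  0.1 11.2]
0.537 -0.0 0.016 0.002 0.001 0.047
0.536 -0.026 0.016 0.002 0.001 0.047
0.535 -0.052 0.017 0.002 0.001 0.047
0.531 -0.078 0.017 0.002 0.001 0.047
```

```bash
python3 -m jog '0.537 0 0.016 0.002 0 0.047 1;0.536 -0.026 0.016 0.002 0 0.047 1;0.535 -0.052 0.017 0.002 0 0.047 1;0.53 -0.078 0.017 0 0 0.047 1;0 0 0 0 0 0 1';python3 -m jog '0 0 0 0 0 0 1'; python3 - <<'E'
from h import *; import cr
t,s=cam("top"),cam("side");st=sense()
a=cv2.resize(t["img"][170:290,180:300,::-1],None,fx=3,fy=3,interpolation=cv2.INTER_CUBIC)
b=cv2.resize(s["img"][145:295,270:410,::-1],None,fx=3,fy=3,interpolation=cv2.INTER_CUBIC)
c=np.zeros((450,780,3),np.uint8);c[:360,:360]=a;c[:,360:]=b
cv2.imwrite("pics/c2.png",c)
for S in(t,s): print([b[:2] for b in blobs(mask(S,"green"))])
print(st["tool_pos"],st["tcp_rot"])
E
python3 plan.py 535.9 97.5 110 86
```

```text
time: 9.65
tool_pos: [533.0, 101.0, 279.5]
tcp_rot: [-179.5, 0.0, 86.2]
ft_force: [0.2, -0.7, -0.6]
finger_gap: 19.1
grip_force: 49.3
time: 9.78
tool_pos: [533.9, 97.6, 280.1]
tcp_rot: [-179.6, 0.1, 86.0]
ft_force: [-0.4, 0.0, -0.4]
finger_gap: 18.8
grip_force: 49.3
[([348.1, 44.1], [342, 37, 13, 15, 158])]
[([308.0, 230.6], [301, 218, 16, 21, 149]), ([74.1, 233.5], [67, 228, 16, 16, 149])]
[534.31913047  96.65723937 280.58590044] [-1.79596957e+02  7.23171219e-02  8.58787834e+01]
n 1 d [  1.6   0.8 -15.6] turn [-0.4  0.1 -0.1]
0.01 0.016 0.156 -0.007 0.001 -0.002
```

View pics/c2.png

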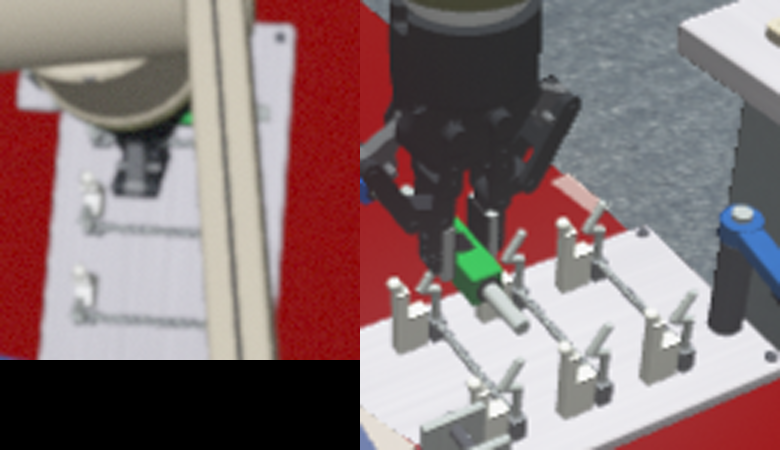

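```bash
python3 - <<'E'
from h import *; import cr
s=np.load("s0.npy",allow_pickle=True).item()
c=np.array([534.3,96.7,112.2]);ex=np.r_[cr.EX,0]
for d in(65,30): print(d,proj(s,c+d*ex))
# measured end center
u,v=270+(520.5-360)/3-.5,145+(324.5)/3-.5
print(u,v)
for z in(110,112,114): print(z,cr.c(onz(s,u,v,z))-cr.c(c))
E
```

```text
65 (np.float64(322.6667366084453), np.float64(254.25285501029126))
30 (np.float64(311.1954442505422), np.float64(241.03640444687605))
323.0 252.66666666666669
110 [60.1  3.7 -2.2]
112 [61.9  2.5 -0.2]
114 [63.7  1.3  1.8]
```

```bash
python3 -m jog '0.012 0.016 0.1 -0.006 0 0 1;0 0 0.1 0 0 0 1;0 0 0.1 0 0 0 1;0 0 0 0 0 0 1' 80;python3 plan.py 535.9 98 58.4 86; python3 -m jog '0 0 0.06 0 0 0 1;0 0 0.06 0 0 0 1;0 0 0.05 0 0 0 1;0 0 0.05 0 0 0 1'
```

```text
time: 10.38
tool_pos: [535.2, 98.6, 249.5]
tcp_rot: [-179.8, 0.1, 85.9]
ft_force: [0.3, -0.7, -0.9]
finger_gap: 18.2
grip_force: 83.2
n 1 d [  0.7  -0.6 -36.1] turn [-0.2  0.1 -0.1]
-0.005 0.008 0.361 -0.003 0.001 -0.001
time: 10.88
tool_pos: [536.7, 98.8, 229.6]
tcp_rot: [179.8, 0.0, 85.9]
ft_force: [3.7, -1.7, 5.6]
finger_gap: 17.7
grip_force: 84.1
```

```bash
python3 -m jog '0 0 0.05 0 0 0 1;0 0 0.05 0 0 0 1;0 0 0.03 0 0 0 1;0 0 0.03 0 0 0 1;0 0 0 0 0 0 1'
```

```text
time: 11.5
tool_pos: [535.7, 98.8, 213.3]
tcp_rot: [-179.9, 0.1, 85.9]
ft_force: [-1.3, -1.0, 5.9]
finger_gap: 17.9
grip_force: 84.4
```

```bash
python3 -m jog '0 0 0.02 0 0 0 1;0 0 0 0 0 0 1'; python3 -m jog '0 0 0 0 0 0 -0.05;0 0 0 0 0 0 -0.05;0 0 0 0 0 0 -0.05;0 0 0 0 0 0 -0.05;0 0 0 0 0 0 -0.05';python3 -m jog '0 0 -0.2 0 0 0 -0.05;0 0 -0.5 0 0 0 -0.05;0 0 -0.5 0 0 0 -0.05;0 0 0 0 0 0 -0.05'; python3 plan.py 476.3 -121.2 140 96.3
```

```text
time: 11.75
tool_pos: [535.8, 98.8, 213.1]
tcp_rot: [-179.9, 0.1, 85.9]
ft_force: [-11.1, -2.1, 23.5]
finger_gap: 17.8
grip_force: 86.6
time: 12.38
tool_pos: [535.8, 98.8, 210.9]
tcp_rot: [-180.0, 0.0, 85.9]
ft_force: [0.7, -0.3, -0.0]
finger_gap: 45.0
grip_force: 0.0
time: 12.88
tool_pos: [537.7, 99.1, 336.8]
tcp_rot: [179.5, -0.0, 85.9]
ft_force: [-0.2, -0.2, -0.6]
finger_gap: 44.8
grip_force: 0.0
n 4 d [ -61.4 -220.3  -41.8] turn [  0.5   0.  -10.4]
-0.56 -0.115 0.103 0.002 0.0 -0.043
-0.554 -0.14 0.103 0.002 0.0 -0.043
-0.548 -0.165 0.104 0.002 0.0 -0.043
-0.54 -0.189 0.104 0.002 0.0 -0.043
```

Firmly bottomed (23 N). Now to the blue probe, checking the seated green probe and the blue probe's position from there.

```bash
python3 -m jog '-0.56 -0.115 0.1 0.002 0 -0.043 -1;-0.554 -0.14 0.1 0.002 0 -0.043 -1;-0.548 -0.165 0.1 0.002 0 -0.043 -1;-0.54 -0.19 0.1 0.002 0 -0.043 -1;0 0 0 0 0 0 -1';python3 -m jog '0 0 0 0 0 0 -1'; python3 - <<'E'
from h import *; import cr
t,s=cam("top"),cam("side");st=sense()
a=cv2.resize(t["img"][170:290,180:300,::-1],None,fx=3,fy=3,interpolation=cv2.INTER_CUBIC)
b=cv2.resize(s["img"][195:345,270:410,::-1],None,fx=3,fy=3,interpolation=cv2.INTER_CUBIC)
c=np.zeros((450,780,3),np.uint8);c[:360,:360]=a;c[:,360:]=b
cv2.imwrite("pics/c3.png",c)
for S in(t,s):
  for k in("green","blue"): print(k,[b[:2] for b in blobs(mask(S,k))])
E
python3 plan.py 476.3 -121.2 20 96.3
```

```text
time: 13.5
tool_pos: [472.2, -124.4, 289.7]
tcp_rot: [-179.4, -0.0, 96.0]
ft_force: [-0.3, 0.5, 0.5]
finger_gap: 85.4
grip_force: 0.0
time: 13.62
tool_pos: [473.8, -121.2, 290.9]
tcp_rot: [-179.5, -0.1, 96.2]
ft_force: [-0.0, 1.4, -0.3]
finger_gap: 85.5
grip_force: 0.0
green [([348.1, 44.0], [342, 37, 13, 15, 157]), ([235.9, 209.3], [221, 204, 31, 11, 247])]
blue [([254.3, 23.5], [246, 14, 17, 20, 266]), ([109.2, 277.3], [93, 272, 33, 12, 205]), ([168.6, 290.6], [135, 280, 71, 22, 511]), ([213.2, 299.6], [207, 294, 10, 12, 42])]
green [([74.1, 233.6], [67, 228, 16, 16, 150]), ([301.6, 258.2], [290, 246, 25, 24, 232])]
blue [([266.1, 198.2], [255, 190, 23, 17, 147]), ([435.9, 266.5], [390, 214, 85, 98, 1004]), ([82.6, 296.5], [71, 288, 24, 18, 310]), ([87.0, 312.5], [75, 306, 24, 10, 35])]
n 2 d [   2.    -0.9 -116.4] turn [-0.5 -0.   0. ]
-0.006 0.014 0.582 -0.004 -0.0 0.0
-0.006 0.012 0.582 -0.004 -0.0 0.0
```

View pics/c3.png

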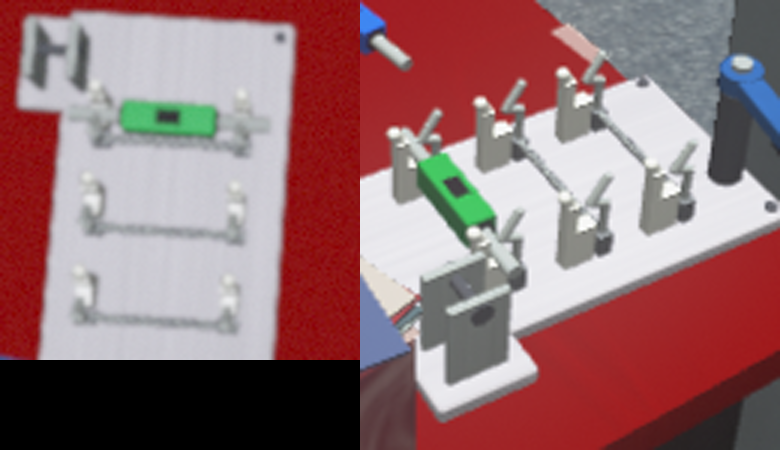

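Green is seated with its jaw back up. Now I'll grasp blue.

```bash
python3 - <<'E'
from h import *; import cr
t=np.load("t0.npy",allow_pickle=True).item();s=np.load("s0.npy",allow_pickle=True).item()
p,e=tri(t,(235.9,209.3),s,(301.6,258.2));print("green seated",cr.c(p),e)
print([cr.c(onz(t,180+(u+.5)/3-.5,170+(v+.5)/3-.5,46)) for u,v in((70,112),(267,126))])
E
python3 -m jog '-0.01 0.02 0.5 -0.007 0 0 -1;0 0 0.5 0 0 0 -1;0 0 0.15 0 0 0 -1;0 0 0 0 0 0 -1;0 0 0 0 0 0 -1'; python3 -m jog '0 0 0 0 0 0 1;0 0 0 0 0 0 1;0 0 0 0 0 0 1;0 0 0 0 0 0 1;0 0 0 0 0 0 1' 50;python3 -m jog '0 0 0 0 0 0 1;0 0 0 0 0 0 1'; python3 -m jog '0 0 -0.5 0 0 0 1;0 0 -0.5 0 0 0 1;0 0 -0.1 0 0 0 1;0 0 0 0 0 0 1';  python3 plan.py 478 102.1 125 86
```

```text
green seated [ -0.6 -56.4  50.2] 0.1048401111998487
[array([ 63. , -57.3,  46. ]), array([-63.2, -56.6,  46. ])]
time: 14.35
tool_pos: [476.9, -122.3, 178.7]
tcp_rot: [179.9, 0.1, 96.3]
ft_force: [0.4, -0.7, 0.6]
finger_gap: 85.1
grip_force: 0.0
time: 14.98
tool_pos: [475.8, -122.4, 176.9]
tcp_rot: [-180.0, 0.0, 96.2]
ft_force: [0.3, 0.1, 4.5]
finger_gap: 18.9
grip_force: 50.0
time: 15.22
tool_pos: [475.8, -122.4, 176.9]
tcp_rot: [-180.0, 0.0, 96.2]
ft_force: [-1.4, 1.0, 5.8]
finger_gap: 18.4
grip_force: 50.1
time: 15.72
tool_pos: [475.8, -122.3, 286.6]
tcp_rot: [-180.0, 0.0, 96.2]
ft_force: [0.8, 0.4, -1.2]
finger_gap: 18.9
grip_force: 49.4
n 4 d [  2.2 224.4  -6.6] turn [-0.   0.  10.2]
0.557 0.067 0.016 -0.0 0.0 0.043
0.559 0.042 0.016 -0.0 0.0 0.043
0.561 0.017 0.016 -0.0 0.0 0.043
0.561 -0.008 0.017 -0.0 0.0 0.043
```

```bash
python3 -m jog '0.557 0.067 0.02 0 0 0.043 1;0.559 0.042 0.02 0 0 0.043 1;0.561 0.017 0.02 0 0 0.043 1;0.555 -0.01 0.02 0 0 0.043 1;0 0 0 0 0 0 1' 80;python3 -m jog '0 0 0 0 0 0 1;0 0 0 0 0 0 1'; python3 plan.py 477.2 101.2 94 86
```

```text
time: 16.35
tool_pos: [476.4, 104.8, 275.6]
tcp_rot: [-179.7, 0.0, 86.2]
ft_force: [-0.5, -0.2, 0.2]
finger_gap: 18.1
grip_force: 83.3
time: 16.6
tool_pos: [477.7, 100.4, 277.5]
tcp_rot: [-179.9, 0.0, 85.9]
ft_force: [0.4, -0.2, -0.6]
finger_gap: 17.9
grip_force: 83.3
n 1 d [ -0.5   0.8 -28.5] turn [-0.2  0.  -0.1]
0.007 -0.005 0.285 -0.003 0.001 -0.002
```

```bash
python3 -m jog '0.007 -0.005 0.1 -0.003 0 0 1;0 0 0.1 0 0 0 1;0 0 0.09 0 0 0 1;0 0 0.06 0 0 0 1;0 0 0.06 0 0 0 1'; python3 -m jog '0 0 0.05 0 0 0 1;0 0 0.05 0 0 0 1;0 0 0.05 0 0 0 1;0 0 0.05 0 0 0 1;0 0 0.03 0 0 0 1';python3 -m jog '0 0 0.02 0 0 0 1;0 0 0.01 0 0 0 1;0 0 0 0 0 0 1'
```

```text
time: 17.23
tool_pos: [477.6, 102.3, 237.0]
tcp_rot: [179.9, 0.0, 85.9]
ft_force: [0.3, 0.3, -0.6]
finger_gap: 17.9
grip_force: 83.3
time: 17.85
tool_pos: [478.0, 102.2, 214.4]
tcp_rot: [179.8, 0.0, 85.9]
ft_force: [4.2, -0.6, -3.3]
finger_gap: 17.7
grip_force: 83.0
time: 18.23
tool_pos: [477.2, 102.3, 211.9]
tcp_rot: [180.0, 0.0, 85.9]
ft_force: [-4.8, -1.0, 9.4]
finger_gap: 18.1
grip_force: 84.8
```

```bash
python3 -m jog '0 0 0.01 0 0 0 1;0 0 0 0 0 0 1'; python3 -m jog '0 0 0 0 0 0 -0.05;0 0 0 0 0 0 -0.05;0 0 0 0 0 0 -0.05;0 0 0 0 0 0 -0.05;0 0 0 0 0 0 -0.05';python3 -m jog '0 0 -0.2 0 0 0 -0.05;0 0 -0.5 0 0 0 -0.05;0 0 -0.5 0 0 0 -0.05;0 0 0 0 0 0 -0.05'; python3 plan.py 397 275 190 74.6
```

```text
time: 18.48
tool_pos: [477.3, 102.3, 211.7]
tcp_rot: [180.0, 0.0, 85.9]
ft_force: [-10.2, -1.8, 18.9]
finger_gap: 17.8
grip_force: 86.2
time: 19.1
tool_pos: [477.6, 102.3, 210.3]
tcp_rot: [179.9, 0.0, 85.9]
ft_force: [0.1, 0.0, -0.2]
finger_gap: 45.0
grip_force: 0.0
time: 19.6
tool_pos: [479.1, 102.5, 335.7]
tcp_rot: [179.4, -0.1, 85.9]
ft_force: [1.4, 0.4, 0.2]
finger_gap: 45.1
grip_force: 0.0
n 4 d [-82.1 172.5   9.3] turn [ 0.6 -0.1 11.3]
0.416 -0.235 -0.025 0.003 -0.001 0.047
0.403 -0.255 -0.025 0.003 -0.001 0.047
0.39 -0.275 -0.024 0.003 -0.001 0.047
0.376 -0.294 -0.024 0.003 -0.001 0.047
```

```bash
python3 -m jog '0.416 -0.235 -0.025 0.003 0 0.047 -1;0.4 -0.255 -0.025 0.003 0 0.047 -1;0.39 -0.275 -0.025 0.003 0 0.047 -1;0.376 -0.294 -0.025 0.003 0 0.047 -1;0 0 0 0 0 0 -1';python3 -m jog '0 0 0 0 0 0 -1;0 0 0 0 0 0 -1'; python3 - <<'E'
from h import *; import cr
t,s=cam("top"),cam("side")
np.save("t1.npy",t,allow_pickle=True);np.save("s1.npy",s,allow_pickle=True)
a=cv2.resize(t["img"][100:250,170:300,::-1],None,fx=3,fy=3,interpolation=cv2.INTER_CUBIC)
b=cv2.resize(s["img"][195:345,190:320,::-1],None,fx=3,fy=3,interpolation=cv2.INTER_CUBIC)
cv2.imwrite("pics/c4.png",np.hstack([a,b]))
B=[]
for S in(t,s):
  for k in("green","blue"): print(k,[b[:2] for b in blobs(mask(S,k),60)])
E
python3 plan.py 397 275 123 74.6
```

```text
time: 20.23
tool_pos: [393.8, 276.6, 340.0]
tcp_rot: [-179.3, 0.1, 74.9]
ft_force: [0.5, -0.8, 0.4]
finger_gap: 85.2
grip_force: 0.0
time: 20.48
tool_pos: [395.7, 273.5, 340.2]
tcp_rot: [-179.4, 0.1, 74.6]
ft_force: [0.2, 1.0, -0.3]
finger_gap: 85.2
grip_force: 0.0
green [([348.0, 44.1], [342, 37, 13, 15, 158]), ([235.7, 209.4], [221, 204, 31, 11, 244])]
blue [([254.3, 23.4], [247, 14, 16, 20, 260]), ([233.2, 239.8], [218, 235, 31, 11, 248]), ([168.2, 290.5], [134, 280, 72, 22, 506])]
green [([74.1, 233.6], [67, 228, 16, 16, 151]), ([301.6, 258.2], [290, 246, 25, 24, 234])]
blue [([435.7, 266.3], [390, 214, 85, 98, 1009]), ([330.9, 247.5], [318, 236, 26, 23, 216]), ([82.5, 296.5], [71, 288, 24, 18, 310])]
n 2 d [  1.2   1.5 -62.4] turn [-0.6  0.1 -0. ]
0.009 0.007 0.312 -0.005 0.001 -0.0
0.009 0.006 0.312 -0.005 0.001 -0.0
```

View pics/c4.png

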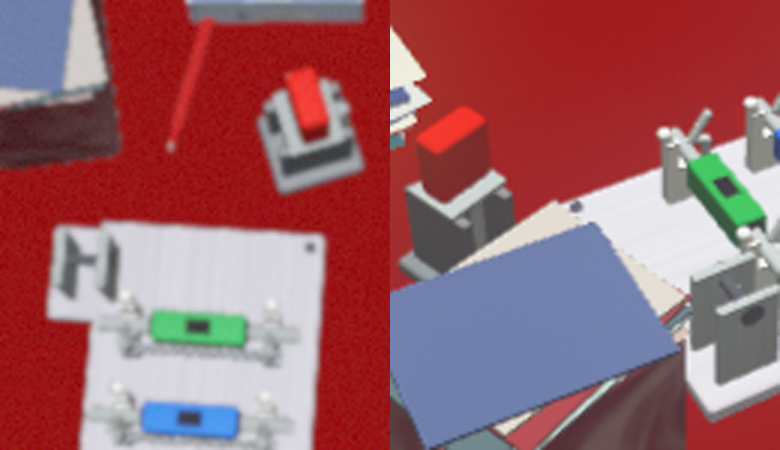

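```bash
python3 - <<'E'
from h import *; import cr
t=np.load("t1.npy",allow_pickle=True).item();s=np.load("s1.npy",allow_pickle=True).item()
p,e=tri(t,(233.2,239.8),s,(330.9,247.5));print("blue seated",cr.c(p),e)
E
python3 -m jog '0.009 0.007 0.312 -0.005 0 0 -1;0.009 0.007 0.312 -0.005 0 0 -1;0 0 0 0 0 0 -1' ; python3 -m jog '0 0 0 0 0 0 1; 0 0 0 0 0 0 1; 0 0 0 0 0 0 1; 0 0 0 0 0 0 1; 0 0 0 0 0 0 1' 30; python3 -m jog '0 0 0 0 0 0 1; 0 0 0 0 0 0 1' 30
```

```text
blue seated [-0.1  2.2 49.9] 0.2914720452358083
time: 20.95
tool_pos: [395.8, 274.6, 275.7]
tcp_rot: [-179.8, 0.3, 74.6]
ft_force: [0.8, 0.2, -0.4]
finger_gap: 85.7
grip_force: 0.0
time: 21.58
tool_pos: [396.9, 276.0, 279.1]
tcp_rot: [179.9, 0.0, 74.7]
ft_force: [-1.0, -0.3, 5.4]
finger_gap: 16.7
grip_force: 30.0
time: 21.82
tool_pos: [396.9, 276.0, 279.1]
tcp_rot: [179.9, 0.0, 74.7]
ft_force: [-1.2, -1.0, 7.4]
finger_gap: 16.6
grip_force: 30.0
```

```bash
python3 -m jog '-0.009 0.218 -0.01 0 0 0.15 1;-0.009 0.218 0 0 0 0.15 1;-0.009 0.218 0 0 0 0.15 1;-0.009 0.218 0 0 0 0.15 1;0 0 0 0 0 0 1'; python3 -m jog '-0.009 0.218 0 0 0 0.15 1;-0.009 0.218 0 0 0 0.15 1;-0.009 0.218 0 0 0 0.15 1;-0.009 0.218 0 0 0 0.15 1;0 0 0 0 0 0 1'; python3 -c "
from h import *;import cr
p=np.array(sense()['tool_pos']);v=cr.c([p[0],p[1]])-[29.6,115.4];print(v,np.hypot(*v),np.arctan2(v[0],-v[1]))"
```

```text
time: 22.45
tool_pos: [471.4, 230.8, 279.2]
tcp_rot: [179.9, -0.1, 38.5]
ft_force: [5.7, 3.8, -4.3]
finger_gap: 17.1
grip_force: 29.9
time: 23.08
tool_pos: [504.5, 150.9, 279.3]
tcp_rot: [179.9, -0.2, 2.4]
ft_force: [8.9, 1.2, -7.2]
finger_gap: 16.8
grip_force: 29.6
[  20.9 -138.4] 139.96917517796552 0.1498791019129565
```

```bash
python3 -m jog '0.005 0.17 0 0 0 0.12 1;0 0.03 0 0 0 0.02 1;0 0 0 0 0 0 1'; python3 -m jog '0 0.03 0 0 0 0.01 1;0 0 0 0 0 0 1'; python3 -c "
from h import *;import cr
p=np.array(sense()['tool_pos']);v=cr.c([p[0],p[1]])-[29.6,115.4];print(v,np.hypot(*v),np.arctan2(v[0],-v[1]))"
```

```text
time: 23.45
tool_pos: [504.9, 131.9, 279.3]
tcp_rot: [179.9, -0.1, -5.7]
ft_force: [6.4, -0.5, -4.8]
finger_gap: 17.0
grip_force: 30.0
time: 23.7
tool_pos: [504.7, 130.0, 279.3]
tcp_rot: [-179.9, -0.1, -6.2]
ft_force: [8.1, 4.8, -6.7]
finger_gap: 16.3
grip_force: 30.0
[ 1.0e-01 -1.4e+02] 140.00003571428115 0.000714285592808574
```

```bash
python3 -m jog '0 0.02 0 0 0 0 1;0 0 0 0 0 0 1'; python3 -m jog '0 0.02 0 0 0 0 1;0 0 0 0 0 0 1'
```

```text
time: 23.95
tool_pos: [504.5, 129.3, 279.3]
tcp_rot: [-179.8, -0.1, -6.2]
ft_force: [10.9, 14.6, -9.7]
finger_gap: 17.1
grip_force: 30.1
time: 24.2
tool_pos: [504.4, 128.6, 279.4]
tcp_rot: [-179.6, -0.2, -6.2]
ft_force: [12.8, 23.0, -12.8]
finger_gap: 16.9
grip_force: 30.3
```

```bash
python3 -m jog '0 -0.04 0 0 0 0 1;0 0 0 0 0 0 -1;0 0 0 0 0 0 -1;0 0 0 0 0 0 -1;0 0 -0.4 0 0 0 -1'; python3 -m jog '0 0 -0.5 0 0 0 -1;0 0.4 -0.1 0 0 0 -1;-0.3 0.4 0 0 0 0 -1;-0.3 0.3 0 0 0 0 -1;-0.3 0.3 0 0 0 0 -1'; python3 - <<'E'
from h import *; import cr
t,s=cam("top"),cam("side")
np.save("t2.npy",t,allow_pickle=True);np.save("s2.npy",s,allow_pickle=True)
a=cv2.resize(t["img"][110:310,170:300,::-1],None,fx=2.9,fy=2.9,interpolation=cv2.INTER_CUBIC)
b=cv2.resize(s["img"][195:345,190:320,::-1],None,fx=3,fy=3,interpolation=cv2.INTER_CUBIC)
c=np.zeros((580,780,3),np.uint8);c[:580,:377]=a[:580];c[:450,390:]=b
cv2.imwrite("pics/c5.png",c)
for S in(t,s):
  hsv=cv2.cvtColor(S["img"],cv2.COLOR_RGB2HSV)
  m=cv2.inRange(hsv,(0,150,205),(8,255,255))
  for b in blobs(m,20):
    r=cv2.minAreaRect(np.argwhere(b[3]==b[2])[:,::-1].astype(np.float32));print(b[:2],[np.round(x,1).tolist() for x in r], np.round(cv2.boxPoints(r),1).tolist() if b[1][4]<300 else '')
E
```

```text
time: 24.82
tool_pos: [502.5, 128.8, 316.2]
tcp_rot: [179.8, 0.4, -6.3]
ft_force: [-0.3, 0.1, -0.9]
finger_gap: 85.0
grip_force: 0.0
time: 25.45
tool_pos: [398.1, -0.8, 379.6]
tcp_rot: [179.9, -0.0, -6.3]
ft_force: [0.4, -0.1, 1.5]
finger_gap: 85.6
grip_force: 0.0
([272.0, 132.0], [266, 123, 13, 19, 157]) [[272.0, 132.0], [17.8, 8.6], 73.3] [[265.29998779296875, 124.69999694824219], [273.6000061035156, 122.19999694824219], [278.70001220703125, 139.3000030517578], [270.3999938964844, 141.8000030517578]]
([209.5, 237.7], [199, 231, 22, 15, 171]) [[209.7, 237.7], [8.6, 21.4], 56.3] [[198.39999389648438, 240.10000610351562], [216.1999969482422, 228.1999969482422], [220.89999389648438, 235.39999389648438], [203.1999969482422, 247.1999969482422]]
([139.4, 324.0], [128, 315, 24, 19, 353]) [[139.5, 324.0], [18.0, 23.0], 90.0] 
([143.7, 341.6], [131, 336, 24, 9, 30]) [[143.1, 341.1], [5.3, 23.5], 77.7] [[131.0, 341.0], [154.0, 336.0], [155.10000610351562, 341.1000061035156], [132.10000610351562, 346.1000061035156]]
```

View pics/c5.png

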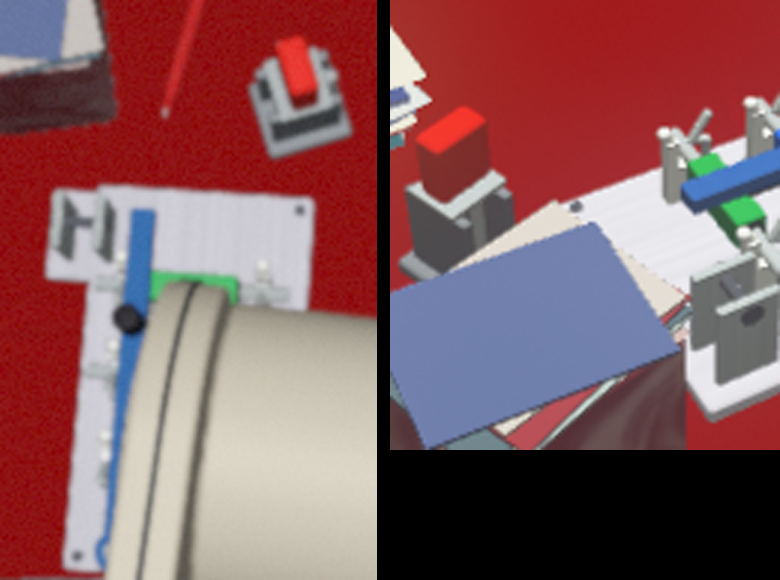

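```bash
python3 - <<'E'
from h import *; import cr
t=np.load("t2.npy",allow_pickle=True).item();s=np.load("s2.npy",allow_pickle=True).item()
p,e=tri(t,(272,132),s,(209.5,237.7));print("handle top",p,e)
for S,a,b in((t,(274.5,140.5),(269.4,123.4)),(s,(200.8,243.6),(218.5,231.8))):
    A,B=onz(S,*a,111),onz(S,*b,111);print("mid",(A+B)/2,"len",np.linalg.norm(A-B),"ang",np.degrees(np.arctan2(*(B-A)[1::-1])))
a=cv2.resize(t["img"][172:208,180:216,::-1],None,fx=10,fy=10,interpolation=cv2.INTER_CUBIC)
b=cv2.resize(s["img"][272:342,284:334,::-1],None,fx=8,fy=8,interpolation=cv2.INTER_CUBIC)
c=np.zeros((560,760,3),np.uint8);c[:360,:360]=a;c[:560,360:]=b;cv2.imwrite("pics/c6.png",c)
E
```

```text
handle top [668.44012077  27.3643812  107.94313797] 0.30501272655183725
mid [667.74937737  27.3228495  111.        ] len 33.74611386729806 ang 15.983566557154473
mid [669.17777555  30.85006951 111.        ] len 38.37548508029897 ang -163.68257996951715
```

View pics/c6.png

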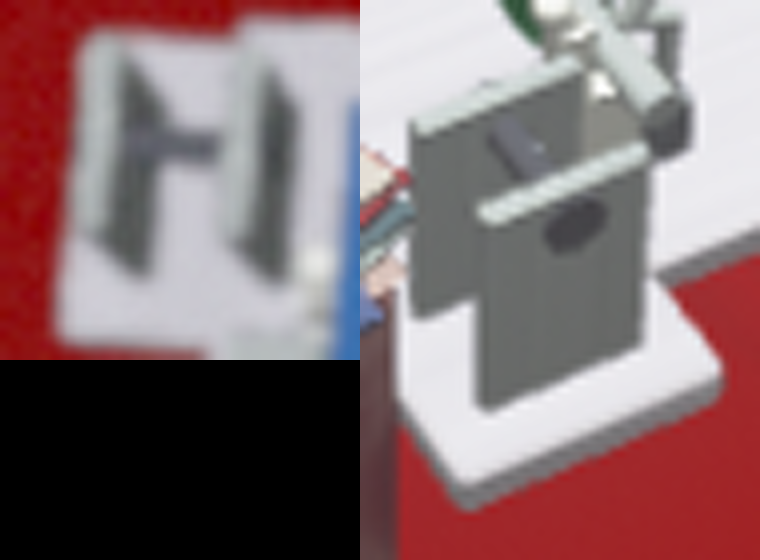

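```bash
python3 - <<'E'
from h import *; import cr
t=np.load("t2.npy",allow_pickle=True).item();s=np.load("s2.npy",allow_pickle=True).item()
T=lambda u,v:(180+(u+.5)/10-.5,172+(v+.5)/10-.5)
S=lambda u,v:(284+(u-360+.5)/8-.5,272+(v+.5)/8-.5)
tt=dict(Lf=(99,40),Ln=(94,236),Rf=(247,58),Rn=(240,240));ss=dict(Rf=(418,130),Rn=(577,65),Lf=(487,215),Ln=(643,148))
for k in tt:
    p,e=tri(t,T(*tt[k]),s,S(*ss[k]));print(k,cr.c(p),round(e,1),"t68",cr.c(onz(t,*T(*tt[k]),68)),"s68",cr.c(onz(s,*S(*ss[k]),68)))
print("barT",cr.c(onz(t,*T(172,145),61)))
E
python3 plan.py 668.3 28.5 185 16.2
```

```text
Lf [  90.4 -112.4   67.1] 0.2 t68 [  90.2 -112.3   68. ] s68 [  91.2 -112.8   68. ]
Ln [ 88.1 -75.6  64.6] 0.7 t68 [ 87.6 -74.8  68. ] s68 [ 90.5 -77.6  68. ]
Rf [  62.5 -111.8   64.1] 0.5 t68 [  62.  -110.7   68. ] s68 [  65.6 -113.8   68. ]
Rn [ 61.3 -76.   63.8] 1.4 t68 [ 60.2 -75.8  68. ] s68 [ 65.2 -77.6  68. ]
barT [ 75.9 -94.4  61. ]
n 5 d [271.2  30.1 -39.4] turn [  0.1   0.1 -22.7]
0.532 -0.121 0.078 0.0 0.0 -0.076
0.54 -0.079 0.078 0.0 0.0 -0.076
0.545 -0.036 0.079 0.0 0.0 -0.076
0.546 0.008 0.079 0.0 0.0 -0.076
0.543 0.051 0.079 0.0 0.0 -0.076
```

```bash
python3 -m jog '0.53 -0.12 0.07 0 0 -0.076 -1;0.54 -0.08 0.07 0 0 -0.076 -1;0.545 -0.036 0.07 0 0 -0.076 -1;0.546 0.008 0.07 0 0 -0.076 -1;0.54 0.05 0.07 0 0 -0.076 -1';python3 -m jog '0 0 0 0 0 0 -1;0 0 0 0 0 0 -1'; python3 plan.py 668.3 28.5 97 16.2
```

```text
time: 26.18
tool_pos: [671.9, 31.6, 343.7]
tcp_rot: [180.0, 0.0, 16.6]
ft_force: [0.5, -1.0, 0.3]
finger_gap: 85.7
grip_force: 0.0
time: 26.42
tool_pos: [669.8, 31.3, 343.6]
tcp_rot: [180.0, 0.1, 16.4]
ft_force: [-0.9, 0.4, 1.7]
finger_gap: 85.4
grip_force: 0.0
n 2 d [ -1.5  -2.8 -91.6] turn [0.  0.1 0.2]
-0.01 0.011 0.458 0.0 0.001 0.002
-0.011 0.011 0.458 0.0 0.001 0.002
```

```bash
python3 -m jog '-0.01 0.012 0.46 0 0 0.002 -1;-0.01 0.012 0.45 0 0 0.002 -1;0 0 0 0 0 0 -1;0 0 0 0 0 0 -1'; python3 -m jog '0 0 0 0 0 0 1; 0 0 0 0 0 0 1; 0 0 0 0 0 0 1; 0 0 0 0 0 0 1; 0 0 0 0 0 0 1' 60; python3 -m jog '0 0 0 0 0 0 1;0 0 0 0 0 0 1;0 0 -0.05 0 0 0 1;0 0 -0.1 0 0 0 1;0 0 0 0 0 0 1'
```

```text
time: 26.92
tool_pos: [669.0, 28.1, 256.7]
tcp_rot: [179.9, -0.2, 16.2]
ft_force: [-0.0, 0.0, -0.3]
finger_gap: 85.5
grip_force: 0.0
time: 27.55
tool_pos: [668.8, 28.1, 254.0]
tcp_rot: [179.9, -0.0, 16.2]
ft_force: [-0.7, -0.0, 3.7]
finger_gap: 19.2
grip_force: 58.9
time: 28.18
tool_pos: [669.1, 28.0, 269.8]
tcp_rot: [179.9, -0.1, 16.2]
ft_force: [0.3, -0.1, -1.6]
finger_gap: 19.5
grip_force: 58.6
```

```bash
python3 -m jog '0 0 -0.4 0 0 0 1;0 0 -0.5 0 0 0 1;0 0 -0.1 0 0 0 1;0 0 0 0 0 0 1'; python3 -c "
import cr;print(cr.w(76.3,-94.6))"; python3 plan.py 577.8 171.5 215 86
```

```text
time: 28.68
tool_pos: [668.8, 28.2, 369.1]
tcp_rot: [179.9, -0.1, 16.2]
ft_force: [1.0, -0.1, -0.8]
finger_gap: 19.4
grip_force: 58.8
[577.76563162 171.58124071]
n 7 d [-91.  143.3   0.9] turn [  0.1  -0.  -69.8]
-0.068 -0.233 -0.002 0.0 -0.0 -0.166
-0.026 -0.241 -0.002 0.0 -0.0 -0.166
0.016 -0.242 -0.002 0.0 -0.0 -0.166
0.057 -0.236 -0.001 0.0 -0.0 -0.166
0.097 -0.222 -0.001 0.0 -0.0 -0.166
0.134 -0.202 -0.001 0.0 -0.0 -0.166
0.167 -0.176 -0.001 0.0 -0.0 -0.166
```

```bash
python3 -m jog '-0.068 -0.233 0 0 0 -0.166 1;-0.026 -0.241 0 0 0 -0.166 1;0.016 -0.242 0 0 0 -0.166 1;0.057 -0.236 0 0 0 -0.166 1' >/dev/null; python3 -m jog '0.097 -0.222 0 0 0 -0.166 1;0.134 -0.202 0 0 0 -0.166 1;0.167 -0.176 0 0 0 -0.166 1;0 0 0 0 0 0 1'; python3 -m jog '0 0 0.5 0 0 0 1;0 0 0 0 0 0 1;0 0 0 0 0 0 1';  python3 plan.py 577.8 171.5 140 86; python3 - <<'E'
from h import *
t,s=cam("top"),cam("side");np.save("s3.npy",s,allow_pickle=True);np.save("t3.npy",t,allow_pickle=True)
a=cv2.resize(t["img"][140:215,160:230,::-1],None,fx=5,fy=5,interpolation=cv2.INTER_CUBIC)
b=cv2.resize(s["img"][225:345,250:350,::-1],None,fx=4.3,fy=4.3,interpolation=cv2.INTER_CUBIC)
c=np.zeros((516,780,3),np.uint8);c[:375,:350]=a;c[:516,350:]=b;cv2.imwrite("pics/c7.png",c)
E
```

```text
time: 29.68
tool_pos: [576.3, 172.6, 365.6]
tcp_rot: [-179.8, 0.1, 86.1]
ft_force: [0.9, -0.6, -1.0]
finger_gap: 19.1
grip_force: 58.9
time: 30.05
tool_pos: [577.8, 170.9, 318.5]
tcp_rot: [-179.9, 0.1, 85.8]
ft_force: [0.6, -0.7, -0.5]
finger_gap: 19.6
grip_force: 58.9
n 1 d [  0.    0.6 -23.5] turn [-0.1  0.1 -0.2]
0.006 0.0 0.235 -0.001 0.001 -0.003
```

View pics/c7.png

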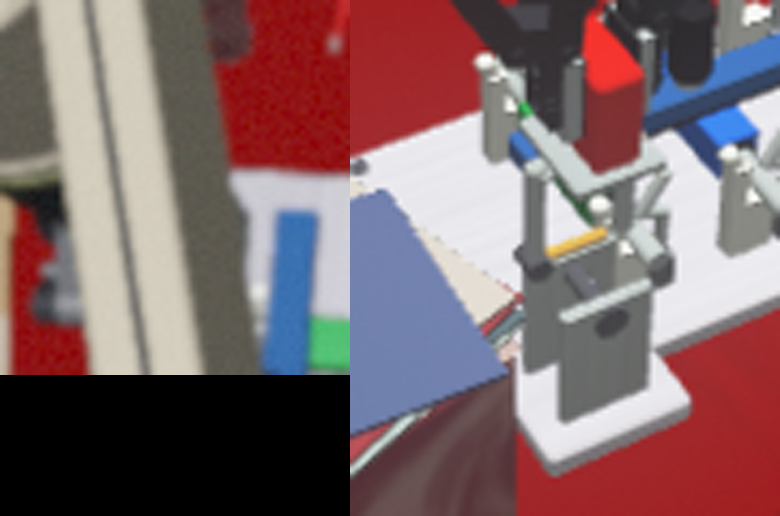

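```bash
python3 - <<'E'
from h import *; import cr
s=np.load("s3.npy",allow_pickle=True).item()
S=lambda u,v:(250+(u-350+.5)/4.3-.5,225+(v+.5)/4.3-.5)
print("tcp",cr.c([577.8,170.9]))
for u in((575,190),(666,158)): print(cr.c(onz(s,*S(*u),133.5)))
E
```

```text
tcp [ 75.6 -94.7]
[  94.6 -111.6  133.5]
[ 95.9 -76.6 133.5]
```

```bash
python3 -m jog '0.02 0 0.05 0 0 0 1;0 0 0.07 0 0 0 1;0 0 0.07 0 0 0 1;0 0 0.06 0 0 0 1;0 0 0 0 0 0 1' 80; python3 -m jog '0 0 0.06 0 0 0 1;0 0 0.06 0 0 0 1;0 0 0.05 0 0 0 1;0 0 0.05 0 0 0 1;0 0 0 0 0 0 1'
```

```text
time: 30.78
tool_pos: [577.9, 173.4, 293.4]
tcp_rot: [180.0, 0.1, 85.9]
ft_force: [1.0, -1.0, 4.0]
finger_gap: 18.7
grip_force: 83.0
time: 31.4
tool_pos: [577.8, 173.1, 270.0]
tcp_rot: [180.0, 0.1, 85.9]
ft_force: [9.1, -1.6, -5.1]
finger_gap: 19.2
grip_force: 81.6
```

```bash
python3 -m jog '0 0 0.04 0 0 0 1;0 0 0.04 0 0 0 1;0 0 0.03 0 0 0 1;0 0 0.02 0 0 0 1;0 0 0 0 0 0 1'
```

```text
time: 32.02
tool_pos: [577.6, 173.4, 258.3]
tcp_rot: [-180.0, 0.1, 85.9]
ft_force: [-0.5, -0.4, -1.7]
finger_gap: 18.8
grip_force: 82.3
```

```bash
python3 -m jog '0 0 0.02 0 0 0 1;0 0 0.01 0 0 0 1;0 0 0 0 0 0 1'
```

```text
time: 32.4
tool_pos: [577.9, 173.5, 257.9]
tcp_rot: [180.0, 0.0, 85.9]
ft_force: [-9.2, -2.3, 16.3]
finger_gap: 19.2
grip_force: 85.1
```

Flange is on the cheeks (16 N). I'll release gently and clear out.

```bash
python3 -m jog '0 0 -0.02 0 0 0 1;0 0 0 0 0 0 0;0 0 0 0 0 0 0;0 0 0 0 0 0 0;0 0 0 0 0 0 0'; python3 -m jog '0 0 -0.3 0 0 0 0;0 0 -0.5 0 0 0 0;0 0 -0.5 0 0 0 0;-0.5 0 0 0 0 0 0;-0.5 0 0 0 0 0 0'; python3 -m jog '-0.6 0 0 0 0 0 0;-0.6 0 0 0 0 0 0;-0.6 0 0 0 0 0 0;0 0 0 0 0 0 0';python3 - <<'E'
from h import *; import cr
t,s=cam("top"),cam("side")
a=cv2.resize(t["img"][165:310,180:280,::-1],None,fx=3.8,fy=3.8,interpolation=cv2.INTER_CUBIC)
b=cv2.resize(s["img"][205:345,280:410,::-1],None,fx=3.2,fy=3.2,interpolation=cv2.INTER_CUBIC)
h=max(a.shape[0],b.shape[0]);c=np.zeros((h,a.shape[1]+b.shape[1],3),np.uint8);c[:a.shape[0],:a.shape[1]]=a;c[:b.shape[0],a.shape[1]:]=b
print(c.shape);cv2.imwrite("pics/c8.png",c)
E
```

```text
time: 33.02
tool_pos: [577.7, 173.4, 257.2]
tcp_rot: [-180.0, 0.1, 85.9]
ft_force: [0.1, 0.2, -0.0]
finger_gap: 42.5
grip_force: 0.0
time: 33.65
tool_pos: [570.6, 73.2, 388.6]
tcp_rot: [179.9, 0.1, 86.0]
ft_force: [0.0, 0.2, -0.0]
finger_gap: 42.8
grip_force: 0.0
time: 34.15
tool_pos: [557.3, -109.8, 387.6]
tcp_rot: [-180.0, 0.1, 85.6]
ft_force: [0.1, 0.2, 0.9]
finger_gap: 42.7
grip_force: 0.0
(551, 796, 3)
```

View pics/c8.png

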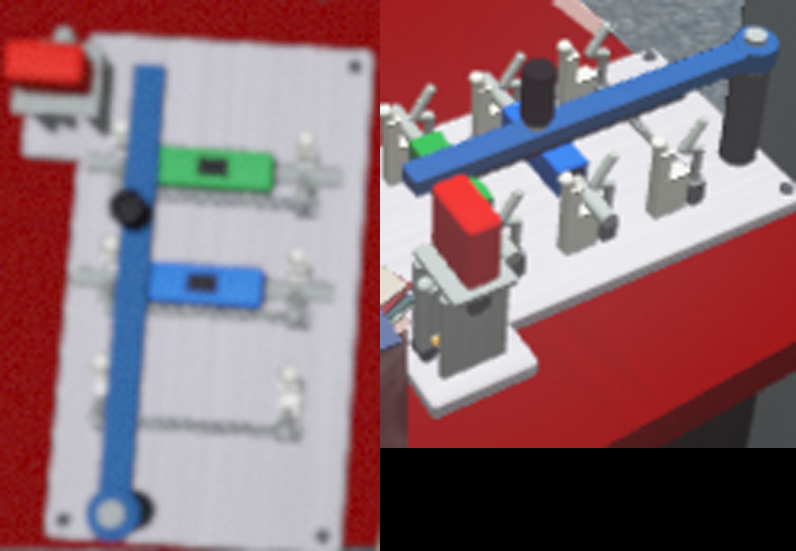

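Hook is upright with its flange on the bracket, and both probes are seated. I'll check the arm angle numerically.

```bash
python3 - <<'E'
from h import *; import cr
t,s=cam("top"),cam("side")
T=lambda u,v:(180+(u+.5)/3.8-.5,165+(v+.5)/3.8-.5)
S=lambda u,v:(280+(u-380+.5)/3.2-.5,205+(v+.5)/3.2-.5)
k,e=tri(t,T(128,208),s,S(539,69));h,e2=tri(t,T(112,513),s,S(756,36))
print(cr.c(k),e,cr.c(h),e2)
K,H=cr.c(k),cr.c(h);print("angle",np.arctan2(K[0]-H[0],H[1]-K[1]))
a,b=onz(t,*T(149,67),96),onz(t,*T(112,513),100);A,B=cr.c(a),cr.c(b);print(A,B,np.arctan2(A[0]-B[0],B[1]-A[1]))
E
```

```text
[ 29.  -24.  130.4] 0.42020206244675273 [ 29.2 115.3  98.2] 1.6462652807706135
angle -0.001435749192928433
[ 29.7 -97.4  96. ] [ 28.4 114.6 100. ] 0.006131998613283609
```

```bash
python3 -c "
from bench import *
print(hand_in())"
```

```text
the job is handed in; nothing more can be done
None
```

The job is handed in: the green and blue probes (the only two present) are pressed into clips 2 and 1, the hold-down arm is back at its stop (about 0 rad), and the snap hook sits upright with its flange on the bracket, though I judged the gate shut from the force readings and pictures rather than a direct reading.

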